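Seat the stoppers along a curved vial tray

TASK

The five rubber stoppers in the curved white vial tray stand a little proud: with the fingertips, follow the row from the end with the lifting knob to the other end and press each stopper fully home in turn. Do it in one pass, staying over the row and within about two centimetres of the stopper tops until the last one is in. Press gently, do not lift the tray or push it along, and leave everything else on the bench as it is.

Things in the scene. Friction and masses are not known exactly. Their poses are not given: they have to be found in the camera images.
- tray: White curved vial tray, loose, about 0.9 kg: arc-shaped block 46 mm wide, 45 mm high. Origin: centre of the underside, under the middle vial; z up. Five vials 34 mm apart on an arc of 130 mm radius: vial k at x = 130(cos a - 1), y = 130 sin a mm, a = 0.262(k-3) rad, so the hollow side faces -x and the row runs to +y. Glass necks, 21 mm wide, end 53 mm above the bench.
- tray_knob (a point): Centre of the top of the tray's steel lifting knob (20 mm diameter, 26 mm tall, its top 71 mm above the bench). It stands on the tray's end before stopper 1, about 40 mm from it, and marks where the row begins. Not to be used.
- stopper1_top (a point): Centre of the top of stopper 1 (next to the lifting knob): a dark rubber disc of 20 mm diameter, 6 mm thick, flat on top. It moves with the stopper: 67 mm above the bench when fully raised, 59 mm when fully home on the glass.
- stopper1 (a joint): How far stopper 1 is pressed in, m: 0 fully raised, 0.008 fully home (hard stop); starts between 0 and 0.002. It slides straight down against about 4 N of friction and stays where it is left.
- stopper2_top (a point): Centre of the top of stopper 2 (counted from the knob): a dark rubber disc of 20 mm diameter, 6 mm thick, flat on top. It moves with the stopper: 67 mm above the bench when fully raised, 59 mm when fully home on the glass.
- stopper2 (a joint): How far stopper 2 is pressed in, m: 0 fully raised, 0.008 fully home (hard stop); starts between 0 and 0.002. It slides straight down against about 4 N of friction and stays where it is left.
- stopper3_top (a point): Centre of the top of stopper 3 (counted from the knob): a dark rubber disc of 20 mm diameter, 6 mm thick, flat on top. It moves with the stopper: 67 mm above the bench when fully raised, 59 mm when fully home on the glass.
- stopper3 (a joint): How far stopper 3 is pressed in, m: 0 fully raised, 0.008 fully home (hard stop); starts between 0 and 0.002. It slides straight down against about 4 N of friction and stays where it is left.
- stopper4_top (a point): Centre of the top of stopper 4 (counted from the knob): a dark rubber disc of 20 mm diameter, 6 mm thick, flat on top. It moves with the stopper: 67 mm above the bench when fully raised, 59 mm when fully home on the glass.
- stopper4 (a joint): How far stopper 4 is pressed in, m: 0 fully raised, 0.008 fully home (hard stop); starts between 0 and 0.002. It slides straight down against about 4 N of friction and stays where it is left.
- stopper5_top (a point): Centre of the top of stopper 5 (farthest from the knob): a dark rubber disc of 20 mm diameter, 6 mm thick, flat on top. It moves with the stopper: 67 mm above the bench when fully raised, 59 mm when fully home on the glass.
- stopper5 (a joint): How far stopper 5 is pressed in, m: 0 fully raised, 0.008 fully home (hard stop); starts between 0 and 0.002. It slides straight down against about 4 N of friction and stays where it is left.
- vial: Loose closed amber vial standing beside the tray on its bulging side: 22 mm diameter, 53 mm high; origin at the centre of its underside. Leave alone.
- spare: Loose spare rubber stopper lying upside down on the bench in the hollow of the tray: 20 mm diameter, 16 mm high; origin at the centre of its underside. Leave alone.
- beaker: Glass beaker, 68 mm diameter, 90 mm high, standing to the robot's left; origin at the centre of its underside. Leave alone.
- jar: Amber jar with white cap, 60 mm diameter, 85 mm high, standing to the robot's right; origin at the centre of its underside. Leave alone.
- dish: Covered clear culture dish, 92 mm diameter, 17 mm high, to the robot's left; origin at the centre of its underside. Leave alone.
- slidebox: Grey slide box, 85 x 90 mm, 33 mm high, to the robot's right; origin at the centre of its underside. Leave alone.
Mind the look-alikes: they are no part of the job. Leave any pink or purple look-alike of the tray alone.

How it is judged:
On the way, in this order (a step that is already met when the one before it is completed fails the run):
1. stopper 1, counted from the lifting knob, is pressed home (value of joint stopper1 above 0.0055 m), for 0.1 s.
2. stopper 2, counted from the lifting knob, is pressed home (value of joint stopper2 above 0.0055 m), for 0.1 s.
3. stopper 3, counted from the lifting knob, is pressed home (value of joint stopper3 above 0.0055 m), for 0.1 s.
4. stopper 4, counted from the lifting knob, is pressed home (value of joint stopper4 above 0.0055 m), for 0.1 s.
5. stopper 5, counted from the lifting knob, is pressed home (value of joint stopper5 above 0.0055 m), for 0.1 s.
At the end, for the whole second after the job is handed in: All five stoppers are within 2.5 mm of fully home, the tray stands flat within 20 mm of where it was and is at rest, and no other thing has moved 15 mm (value of joint each of stopper1, stopper2, stopper3, stopper4, stopper5 above 0.0055 m and angle between tray's own z axis and vertical below 0.05 rad and distance of tray from where it was at the start of the episode below 0.02 m and linear speed of tray below 0.02 m/s and distance of each of vial, spare, beaker, jar, dish, slidebox from where it was at the start of the episode below 0.015 m); the robot touches nothing.
It fails at once if the tray is lifted, tipped or pushed more than 20 mm (height (world z) of tray above 0.006 m or angle between tray's own z axis and vertical above 0.12 rad or distance of tray from where it was at the start of the episode above 0.02 m).
It fails at once if between the first and the last stopper the fingertips rise more than about 40 mm above the stopper tops (value of joint stopper1 above 0.0055 m and value of joint stopper5 below 0.0055 m and z of the grasp point in the frame of tray above 0.128 m).
It fails at once if between the first and the last stopper the fingertips leave the row, by more than 60 mm past its ends (value of joint stopper1 above 0.0055 m and value of joint stopper5 below 0.0055 m and horizontal distance between the grasp point and tray above 0.13 m).
It fails at once if the tray or a stopper is pressed harder than 40 N (contact force between the fingers and tray above 40 N).
It fails at once if another thing on the bench is moved 15 mm or tipped over (distance of any of vial, spare, beaker, jar, dish, slidebox from where it was at the start of the episode above 0.015 m or angle between any of vial, spare, beaker, jar, dish, slidebox's own z axis and vertical above 0.3 rad).
It also fails if it takes over 43 s, if anything falls off the work surface, if the arm or the gripper's body presses on something with over 40 N, if the wrist force passes 120 N, or if a joint passes its speed limit or range.

ROBOT

A 7-joint arm with a two-finger parallel gripper is mounted at the origin on the work surface. World frame = base frame: x ahead of the robot, y to its left, z up, the work surface at z = 0. Lengths are in m, angles in rad, forces in N, time in s.
With the tool pointing down it reaches from about 0.425 to 0.875 m from the base axis. Payload 4.7 kg.
Tool frame: the origin (TCP) lies at the very end of the fingers, on their centre line; the grasp point (between the pads) lies behind it (ctrl.tcp_to_grasp is the y of the grasp point in the tool frame, in m); y points along the fingers, x is the direction in which the jaws open and shut, and the axes are right-handed (so a half turn about y gives the same grasp; the last joint's range is limited). The gripper opens to 87 mm and grips with 3 to 60 N. Pads are 19 mm wide; open, the fingers measure 117 mm over their backs; the gripper's body (75 mm by 190 mm) begins 51 mm behind the grasp point.
Start: joints at [1.334, 0.321, -0.07, 1.45, 0.023, 1.371, -0.057], TCP at [0.161, -0.63, 0.223] pointing down, gripper open.
Joint ranges: [-2.86, 2.86], [-0.3, 2.09], [-1.38, 1.24], [0.06, 2.45], [-1.56, 4.7], [0.09, 2.05], [-2.69, 2.69]. Speed limits (rad/s): [2.57, 2.57, 3.14, 3.14, 3.14, 3.14, 3.14].

INTERFACE

Orientations are given as a rotation vector (axis times angle).
In Python, from bench import ctrl, get_image, workorder gives the robot as it stands.
- The arm moves only by the tool drive_tool, never from a script. Its argument "increments" is text: rows parted by semicolons, each of 5 numbers parted by spaces: the shift along the tool's x, y, z in mm, then the turn about the tool's y in degrees, then the closure in counts, from 0 (fully open) to 255 (shut). In form: tx ty tz yaw fingers; .... A call has 1 to 20 rows; each row shifts and turns the commanded pose from where the row before left it, along the tool's axes as they then stand; what a row does not reach is not made up. A row lasts 1/8 s, in which the tool goes at most 62.5 mm and 10.7 degrees, less where a joint would pass 70% of its speed; a pose out of reach is approached as far as the arm can. A call is refused whole if a number of a shift passes 62.5 or a number of a turn 10.7, either way. A call with a gripper value outside its range is refused whole. The fingers move at their own pace and stop on an object; "squeeze" is the grip in N (left out, the last holds). Time passes only in rows, so rows that do not move let the fingers close. It gives the time, the measured TCP pose, the force and the opening at its end, in the units of the state.
- ctrl.get_state(): the state, without advancing time (a new reading comes with each control period).
- get_image(name): name is "scene" or "side" or "wrist"; returns a dict with "img" (384x512x3 uint8, red, green, blue), "mtx" (3x3 intrinsics, pixels), "k1" (the pictures are not rectified: a ray, as slopes to the right and down, at radius r is drawn at 1 + k1 r^2 times it, then the intrinsics apply), "camera_from_world" (4x4, takes a point from world to camera coordinates). Camera axes: x right, y up, looking along -z (the intrinsics and any distortion apply to the point x, -y, -z); pixel columns grow to the right and rows downward; lengths in m; the calibration is good to about 2 mm. A picture is of the moment at which its call begins. There is no depth.
- workorder.close_job(): hands the job in, once; it reports no verdict.
The state is a dict: "time": time; "joint_positions": joint angles; "qd": joint speeds; "joint_torque": joint torques, N m; "position": TCP position; "tool_rot": TCP orientation; "ft_force": force on the tool from outside, world axes, zero at the start; "torque": the same for the moment, N m; "grip_width": opening from 0.0 (shut) to 1.0 (fully open).
Only numpy, scipy, OpenCV 4.12 (cv2) and the standard library are available. Lean on these libraries where they do the work, as an engineer would, in place of code of your own. Each camera call takes 0.05 s, during which the arm holds its last target.

## Working session

There is one attempt and no reset: what is moved stays moved. The work goes in short steps, Python scripts to look and compute and a tool call to move; the robot and the scene stay as the last step left them, time stands still between calls to the robot, and variables do not carry over. Pictures are saved under pics/ and viewed, and the job is handed in when it is done.

Besides the shell and the picture viewer there is one more tool, called after "Emit:" as a command line: name --argument value ..., lists and objects as JSON in quotes. drive_tool: Moves the arm, as the interface text tells. Its arguments: {"type":"object","properties":{"increments":{"type":"string"},"squeeze":{"type":"number"}},"required":["increments"]}

```bash
mkdir -p pics; ls; python3 - <<'E'
from bench import ctrl,get_image
import cv2,numpy as np
print(ctrl.get_state(), ctrl.tcp_to_grasp)
for n in("scene","side","wrist"):
    d=get_image(n); cv2.imwrite(f"pics/{n}0.png",d["img"][:,:,::-1]); print(n,d["mtx"].tolist(),d["k1"],np.round(d["camera_from_world"],3).tolist())
E
```

```text
pics
{'time': 0.0, 'joint_positions': array([ 1.33410751,  0.32183804, -0.07011702,  1.45166691,  0.02262106,
        1.37078908, -0.05690917]), 'qd': array([ 5.95818399e-04, -7.57480953e-05,  1.05560714e-03,  8.50863931e-04,
       -2.72563033e-04, -1.56625253e-03,  1.78225771e-04]), 'joint_torque': array([ 2.33416386e-04, -4.91288602e+01, -4.03900445e-01, -3.12530959e+01,
       -6.37785648e-02,  4.36322833e-02,  1.90002629e-04]), 'position': array([ 0.16113706, -0.62914385,  0.22145606]), 'tool_rot': array([-1.31635487,  1.02359449, -1.02096758]), 'ft_force': array([-0.56919728,  0.50038403, -0.2935937 ]), 'torque': array([0.01519295, 0.02229305, 0.00195067]), 'grip_width': 1.0027125411466906} -0.0187
scene [[359.58372699117905, 0.0, 251.622870566517], [0.0, 359.58372699117905, 190.58914162959124], [0.0, 0.0, 1.0]] -0.11037060132184554 [[0.036, 0.999, -0.017, -0.028], [-0.592, 0.035, 0.805, 0.196], [0.805, -0.019, 0.592, -1.453], [0.0, 0.0, 0.0, 1.0]]
side [[451.990536261186, 0.0, 255.0693492354803], [0.0, 451.990536261186, 198.10646104012974], [0.0, 0.0, 1.0]] -0.08953129896992698 [[-0.994, -0.104, 0.016, 0.449], [0.075, -0.598, 0.798, -0.09], [-0.073, 0.795, 0.603, -1.42], [0.0, 0.0, 0.0, 1.0]]
wrist [[271.18896684889313, 0.0, 256.4023562786037], [0.0, 271.18896684889313, 191.60789620748685], [0.0, 0.0, 1.0]] -0.03359894950697055 [[0.247, -0.969, -0.001, -0.651], [0.939, 0.239, -0.248, 0.029], [0.24, 0.06, 0.969, -0.389], [0.0, 0.0, 0.0, 1.0]]
```

View pics/scene0.png

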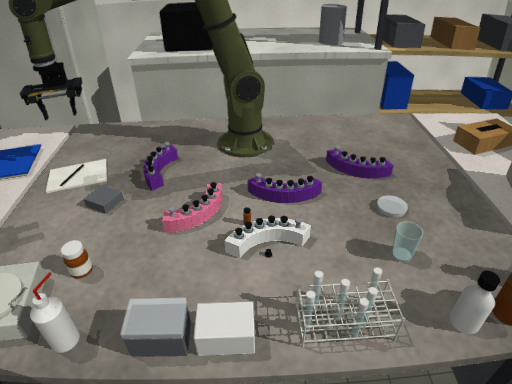

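View pics/side0.png

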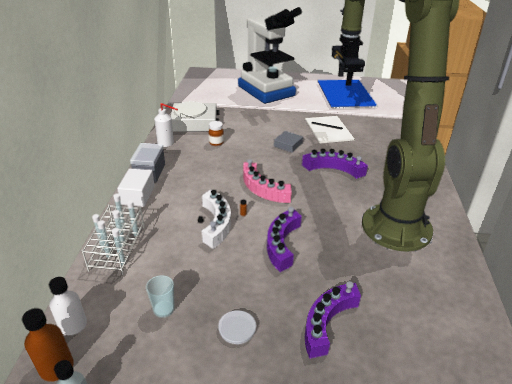

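View pics/wrist0.png

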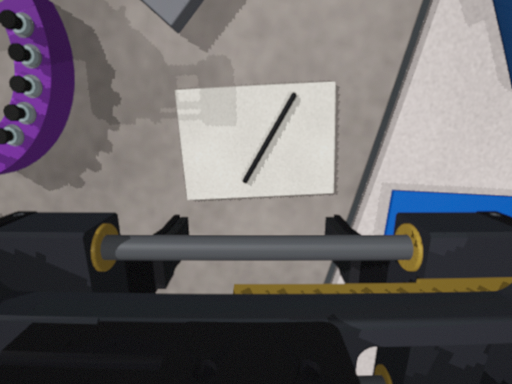

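```bash
python3 - <<'E'
import cv2,numpy as np
a=cv2.imread("pics/scene0.png")[195:275,210:330]
b=cv2.imread("pics/side0.png")[175:260,180:265]
a=cv2.resize(a,None,fx=6,fy=6,interpolation=cv2.INTER_CUBIC)
b=cv2.resize(b,None,fx=7,fy=7,interpolation=cv2.INTER_CUBIC)
cv2.imwrite("pics/sc_crop.png",a);cv2.imwrite("pics/si_crop.png",b)
E
```

```text
(no output)
```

View pics/sc_crop.png

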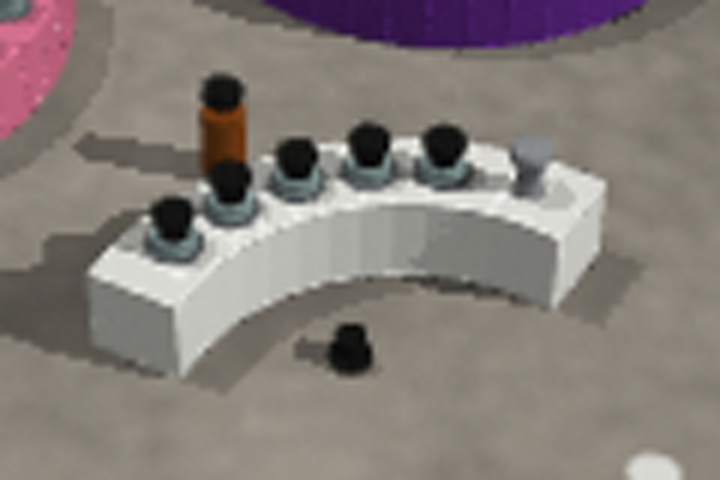

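View pics/si_crop.png

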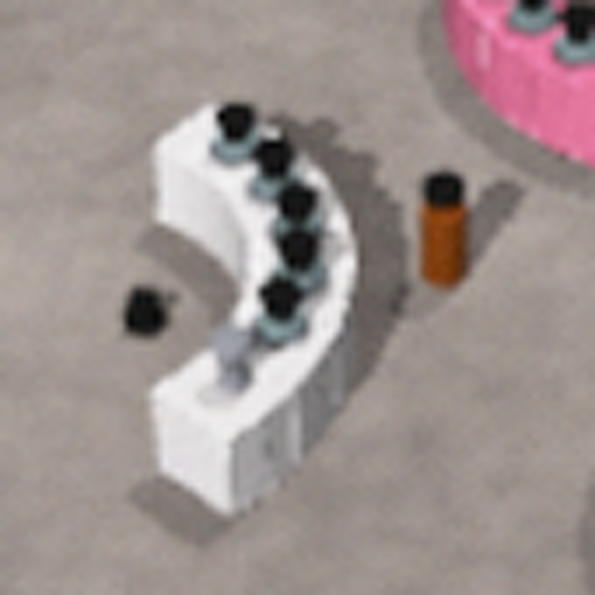

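Candidates: white tray at scene (268,237), pink (193,208), purple (160,166), (285,188), (360,163). I choose white. Its knob is the grey one at scene ≈(298,221), so stopper 1 is at ≈(284,218) and stopper 5 at ≈(239,231). The vial and the spare match the description too.

```bash
cat > h.py <<'E'
import cv2,numpy as np
from bench import get_image,ctrl
def ray(d,uv):
    K=d["mtx"];k1=float(d["k1"])
    s=cv2.undistortPoints(np.array([[uv]],float),K,np.array([k1,0,0,0,0.]))[0,0]
    T=np.array(d["camera_from_world"]);R=T[:3,:3]
    return -R.T@T[:3,3], R.T@np.array([s[0],-s[1],-1])
def onplane(d,uv,z):
    o,r=ray(d,uv); return o+r*(z-o[2])/r[2]
def proj(d,p):
    T=np.array(d["camera_from_world"]);c=T[:3,:3]@p+T[:3,3]
    x,y=c[0]/-c[2],-c[1]/-c[2];r2=x*x+y*y;f=1+d["k1"]*r2
    return d["mtx"][:2]@np.array([x*f,y*f,1])
def tri(rays):
    A=0;b=0
    for o,r in rays:
        r=r/np.linalg.norm(r);P=np.eye(3)-np.outer(r,r);A=A+P;b=b+P@o
    return np.linalg.solve(A,b)
A5=0.262*(np.arange(1,6)-3)
M=np.c_[.130*(np.cos(A5)-1),.130*np.sin(A5)]
def rigid(W):
    m=M-M.mean(0);w=W-W.mean(0)
    th=np.arctan2((m[:,0]*w[:,1]-m[:,1]*w[:,0]).sum(),(m*w).sum())
    R=np.array([[np.cos(th),-np.sin(th)],[np.sin(th),np.cos(th)]])
    t=W.mean(0)-R@M.mean(0);return th,R,t,W-(M@R.T+t)
E
python3 - <<'E'
from h import *
from scipy.spatial.transform import Rotation as Ro
S=get_image("scene");D=get_image("side")
s=[(445,140),(370,139),(297,153),(230,178),(174,214)]
e=[(282,290),(298,240),(297,197),(273,151),(236,117)]
W=[]
for a,b in zip(s,e):
    ua=(a[0]/6+210-.4,a[1]/6+195-.4);ub=(b[0]/7+180-.4,b[1]/7+175-.4)
    p=tri([ray(S,ua),ray(D,ub)]);q=onplane(S,ua,.065);r=onplane(D,ub,.065);W.append((q+r)[:2]/2)
    print(np.round(p,4),np.round(q[:2],4),np.round(r[:2],4))
W=np.array(W);th,R,t,res=rigid(W);print(np.degrees(th),t,res.round(4).tolist());print((M@R.T+t).round(4))
st=ctrl.get_state();print(Ro.from_rotvec(st["tool_rot"]).as_matrix().round(3))
Wd=get_image("wrist");T=np.array(Wd["camera_from_world"]);print("wristcam pos",-T[:3,:3].T@T[:3,3])
for n,a,b in[("vial",(222,120),(443,230)),("spare",(350,350),(145,312))]:
    print(n,tri([ray(S,(a[0]/6+210,a[1]/6+195)),ray(D,(b[0]/7+180,b[1]/7+175))]))
E
```

```text
[0.5488 0.0955 0.0647] [0.5502 0.0959] [0.5484 0.0946]
[0.5473 0.0617 0.0656] [0.5476 0.0621] [0.5471 0.06  ]
[0.553  0.0285 0.0635] [0.5553 0.0287] [0.5525 0.0299]
[ 0.569  -0.0022  0.0644] [ 0.5704 -0.0019] [ 0.5687 -0.0022]
[ 0.5904 -0.0271  0.0635] [ 0.5926 -0.0268] [ 0.5898 -0.0257]
-160.8897251654529 [0.5539806  0.02859281] [[0.0001, -0.0005], [0.0002, -0.0008], [-0.0001, 0.0007], [0.0004, -0.0003], [-0.0006, 0.0009]]
[[ 0.5492  0.0958]
 [ 0.5471  0.0619]
 [ 0.554   0.0286]
 [ 0.5692 -0.0018]
 [ 0.5918 -0.0272]]
[[ 0.248 -0.     0.969]
 [-0.969  0.001  0.248]
 [-0.001 -1.    -0.   ]]
wristcam pos [ 0.22642634 -0.61419622  0.38376691]
vial [ 0.489376   -0.00229395  0.02726302]
spare [0.62004757 0.04872644 0.00469203]
```

Emit:
drive_tool --increments "-30 0 50 0 255;-30 0 50 0 255;-30 0 50 0 255;-30 0 50 0 255;-30 0 50 0 255;-30 0 50 0 255;-47 0 24 0 255;-47 0 24 0 255;-47 0 24 0 255;-47 0 24 0 255;-47 0 24 0 255;-47 0 24 0 255;-47 0 24 0 255;-47 0 24 0 255;0 0 0 0 255;0 0 0 0 255" --squeeze 15

```text
time: 2.3
position: [0.4998, 0.0303, 0.2224]
tool_rot: [-1.318, 1.022, -1.023]
ft_force: [-0.2, -2.0, 0.9]
grip_width: 0.005
```

```bash
python3 - <<'E'
from h import *
st=ctrl.get_state();print(st)
d=get_image("wrist");cv2.imwrite("pics/w1.png",d["img"][:,:,::-1])
for n in "scene","side":
    cv2.imwrite(f"pics/{n}1.png",get_image(n)["img"][:,:,::-1])
W=np.array([[.5492,.0958],[.5471,.0619],[.554,.0286],[.5692,-.0018],[.5918,-.0272]])
for w in W: print(proj(d,np.r_[w,.066]).round(1))
print(proj(d,st["position"]))
E
```

```text
{'time': 2.3, 'joint_positions': array([ 0.57008299,  0.03443689, -0.69238577,  1.79181   ,  0.02354888,
        1.32376812, -1.44791988]), 'qd': array([ 0.01861329, -0.00195725,  0.02384134,  0.00378598,  0.00054081,
       -0.00170448, -0.00391053]), 'joint_torque': array([-1.22315079e+00, -2.66576672e+01, -1.85136236e+00, -3.12470269e+01,
       -2.08180002e-01, -9.65889310e-02, -4.81718278e-03]), 'position': array([0.49977798, 0.03026545, 0.22241879]), 'tool_rot': array([-1.3183358 ,  1.0224798 , -1.02297248]), 'ft_force': array([-0.24098999, -2.04190358,  0.86647261]), 'torque': array([ 0.02118805,  0.03515469, -0.0438409 ]), 'grip_width': 0.004718627007419849}
[210.2 125. ]
[238.6 134.2]
[268.1 135.6]
[297.2 129.2]
[324.2 115.2]
[254.43220869 230.40759773]
```

View pics/w1.png

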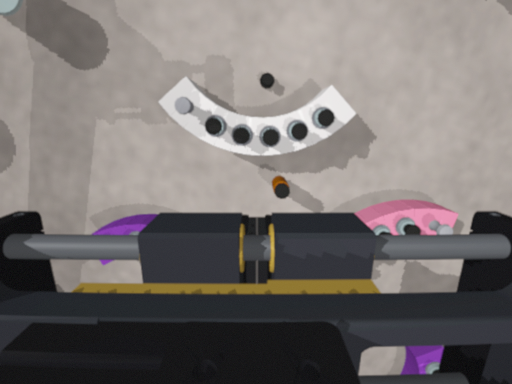

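Closed fingers, at centre x≈257. The wrist view shows the white tray with knob at (183,105) and stoppers from (214,125) to (325,117), 2–3 px off my prediction. I'll measure them properly with a mask.

```bash
python3 - <<'E'
from h import *
d=get_image("wrist");im=d["img"];hsv=cv2.cvtColor(im,cv2.COLOR_RGB2HSV)
m=(hsv[:,:,2]<50).astype(np.uint8);m[205:]=0
n,l,s,c=cv2.connectedComponentsWithStats(m)
P=[]
for i in range(1,n):
    if 100<s[i,4]<500: print(c[i].round(1),s[i]); P.append(c[i])
P=sorted([p for p in P if 105<p[1]<145 and 195<p[0]<340],key=lambda p:p[0])
if len(P)==5:
    W=np.array([onplane(d,p,.0645)[:2] for p in P]);print(W.round(4))
    th,R,t,res=rigid(W);print(np.degrees(th),t,res.round(4).tolist());print((M@R.T+t).round(4))
k=onplane(d,(183,105),.071);print(k)
E
python3 - <<'E'
import cv2
a=cv2.imread("pics/w1.png")[70:170,150:370]
cv2.imwrite("pics/w1c.png",cv2.resize(a,None,fx=3.6,fy=3.6,interpolation=cv2.INTER_CUBIC))
a=cv2.imread("pics/scene1.png")[150:270,190:350]
cv2.imwrite("pics/s1c.png",cv2.resize(a,None,fx=4.5,fy=4.5,interpolation=cv2.INTER_CUBIC))
E
```

```text
[265.6  80. ] [260  74  12  13 128]
[324.7 117. ] [318 110  14  15 161]
[212.  125.4] [205 118  15  16 175]
[298.  130.6] [291 124  14  14 158]
[239.9 135.1] [233 128  15  15 172]
[269.4 136.8] [263 130  14  14 158]
[280.8 190.2] [275 184  13  13 135]
[[ 0.5494  0.0928]
 [ 0.5465  0.0592]
 [ 0.553   0.0256]
 [ 0.5679 -0.0046]
 [ 0.59   -0.0299]]
-161.62177006099978 [0.55306075 0.02586137] [[0.0003, -0.0003], [-0.0001, -0.0], [-0.0001, -0.0003], [0.0, 0.0001], [-0.0001, 0.0004]]
[[ 0.5491  0.0931]
 [ 0.5467  0.0592]
 [ 0.5531  0.0259]
 [ 0.5679 -0.0047]
 [ 0.5901 -0.0304]]
[0.56357685 0.12761102 0.071     ]
```

View pics/w1c.png

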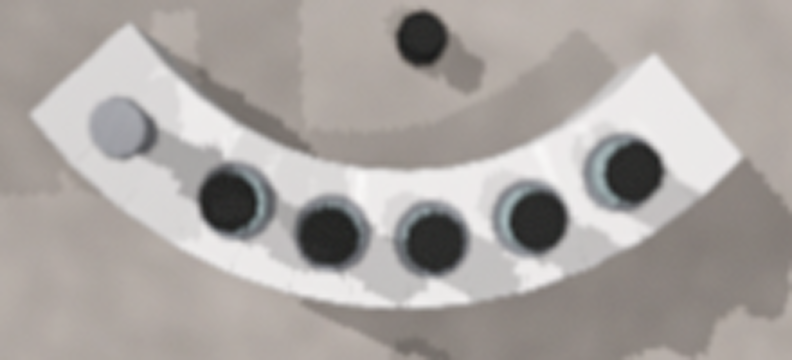

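View pics/s1c.png

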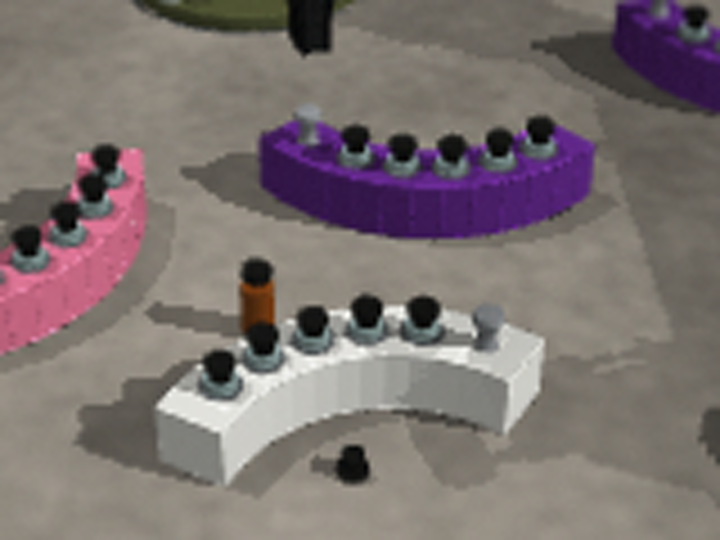

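Emit:
drive_tool --increments "-12.5 10 16 0 255;-12.5 25 16 0 255;-12.5 30 16 0 255;-12.5 35 16 0 255;0 20 0 0 255;0 12 0 0 255;0 0 0 0 255;0 0 0 0 255"

```text
time: 3.5
position: [0.5502, 0.0947, 0.0917]
tool_rot: [-1.316, 1.022, -1.025]
ft_force: [0.8, 0.0, 0.6]
grip_width: 0.003
```

```bash
python3 - <<'E'
from h import *
st=ctrl.get_state();print(st["time"],st["position"],st["ft_force"])
for n,c in ("scene",(225,160,335,260)),("side",(170,150,270,260)):
    d=get_image(n);im=d["img"][:,:,::-1].copy()
    print(n,proj(d,st["position"]).round(1),proj(d,np.array([.5492,.0945,.066])).round(1))
    x0,y0,x1,y1=c;cv2.imwrite(f"pics/{n}2.png",cv2.resize(im[y0:y1,x0:x1],None,fx=5,fy=5,interpolation=cv2.INTER_CUBIC))
E
```

```text
3.5 [0.55022627 0.09472158 0.09172065] [0.77917948 0.01779789 0.60221951]
scene [283.7 210.3] [283.2 217.4]
side [219. 209.] [219.6 215.7]
```

View pics/scene2.png

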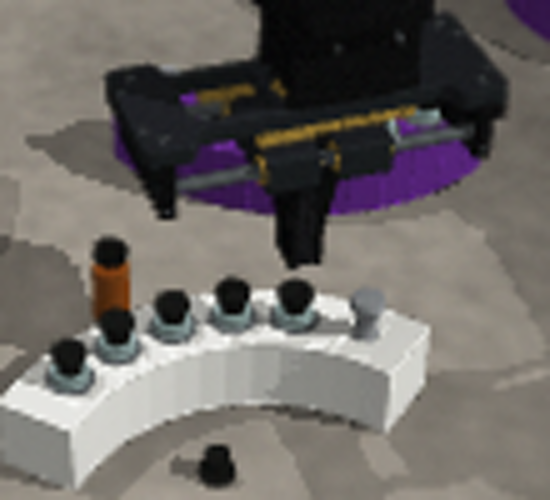

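View pics/side2.png

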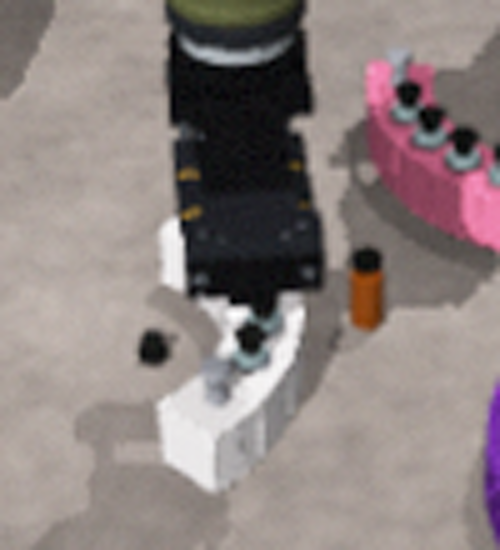

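Emit:
drive_tool --increments "0 12 -1 0 255;0 8 0 0 255;0 4 0 0 255;0 2 0 0 255;0 2 0 0 255;0 0 0 0 255"

```text
time: 4.35
position: [0.5489, 0.0953, 0.0625]
tool_rot: [-1.317, 1.022, -1.023]
ft_force: [0.2, 0.4, -0.2]
grip_width: 0.004
```

Emit:
drive_tool --increments "0 1 0 0 255;0 1 0 0 255;0 1 0 0 255;0 0 0 0 255"

```text
time: 4.85
position: [0.5491, 0.0953, 0.0597]
tool_rot: [-1.316, 1.022, -1.023]
ft_force: [1.4, 0.8, 2.9]
grip_width: 0.006
```

```bash
cat > look.py <<'E'
from h import *
import sys
t=sys.argv[1]
st=ctrl.get_state();print(st["time"],st["position"],st["ft_force"])
for n,c in ("scene",(225,170,305,250)),("side",(190,180,250,240)):
    d=get_image(n);im=d["img"][:,:,::-1].copy()
    x0,y0,x1,y1=c;cv2.imwrite(f"pics/{n}{t}.png",cv2.resize(im[y0:y1,x0:x1],(560,560),interpolation=cv2.INTER_CUBIC))
E
python3 look.py 3
```

```text
4.85 [0.54908928 0.09533497 0.05973451] [1.38162001 0.79425147 2.85099282]
```

View pics/scene3.png

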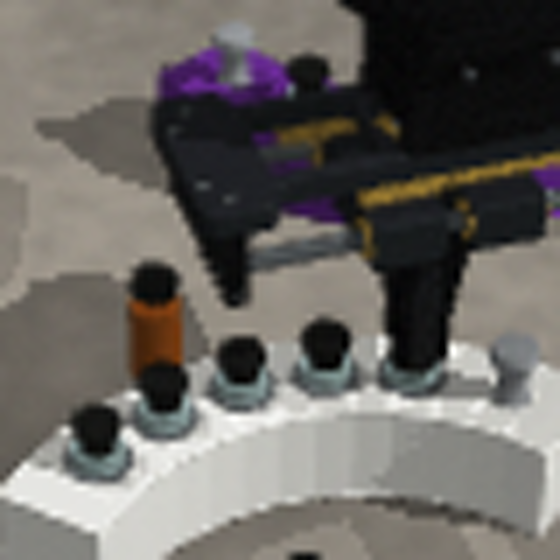

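View pics/side3.png

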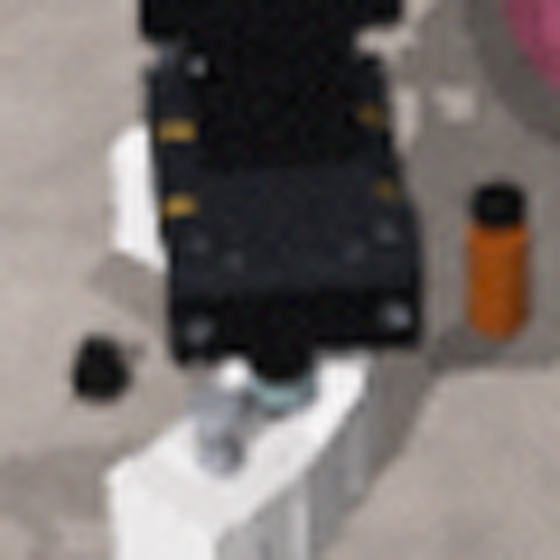

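Centred on stopper 1 (it sits at scene crop (412,375), tip right on it), nearly seated. I'll press on to the hard stop.

Emit:
drive_tool --increments "0 1 0 0 255;0 0 0 0 255"

```text
time: 5.2
position: [0.5491, 0.0953, 0.0594]
tool_rot: [-1.317, 1.021, -1.023]
ft_force: [-0.2, 1.1, 9.0]
grip_width: 0.009
```

Emit:
drive_tool --increments "0 -8 0 0 255;0 -8 0 0 255;0 0 0 0 255;16.5 0 -5 0 255;17 0 -6 0 255;0 0 0 0 255;0 5 0 0 255;0 3 0 0 255;0 2 0 0 255;0 2 0 0 255;0 1 0 0 255;0 1 0 0 255;0 1 0 0 255;0 1 0 0 255;0 0 0 0 255;0 0 0 0 255"

```text
time: 7.2
position: [0.546, 0.0604, 0.0594]
tool_rot: [-1.318, 1.023, -1.022]
ft_force: [-5.2, 0.7, 11.4]
grip_width: 0.006
```

```bash
python3 look.py 4
```

```text
7.2 [0.54600992 0.0604294  0.05938505] [-5.19027227  0.6860691  11.38940851]
```

View pics/scene4.png

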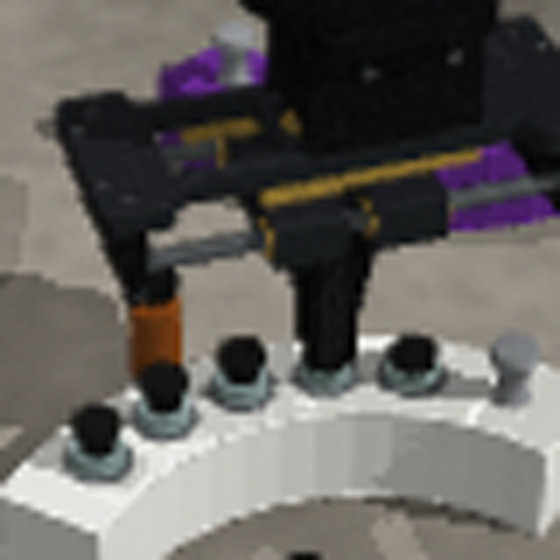

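View pics/side4.png

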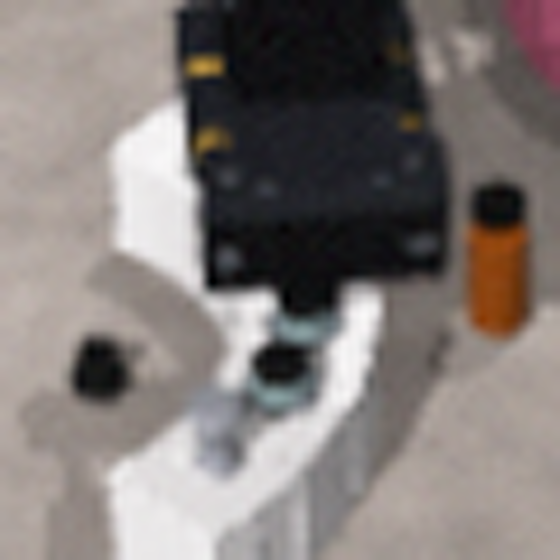

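Stopper 1 is visibly home and stopper 2 is on its hard stop. Next is stopper 3.

Emit:
drive_tool --increments "0 -8 0 0 255;0 -8 0 0 255;0 0 0 0 255;17 0 0 0 255;17 0 -1 0 255;0 0 0 0 255;0 5 0 0 255;0 3 0 0 255;0 2 0 0 255;0 2 0 0 255;0 1 0 0 255;0 1 0 0 255;0 1 0 0 255;0 1 0 0 255;0 0 0 0 255;0 0 0 0 255"

```text
time: 9.3
position: [0.5536, 0.0271, 0.0594]
tool_rot: [-1.318, 1.022, -1.022]
ft_force: [-5.6, 1.8, 9.4]
grip_width: 0.007
```

```bash
python3 look.py 5
```

```text
9.3 [0.55364687 0.02712372 0.05937626] [-5.57274904  1.81428682  9.38361071]
```

View pics/scene5.png

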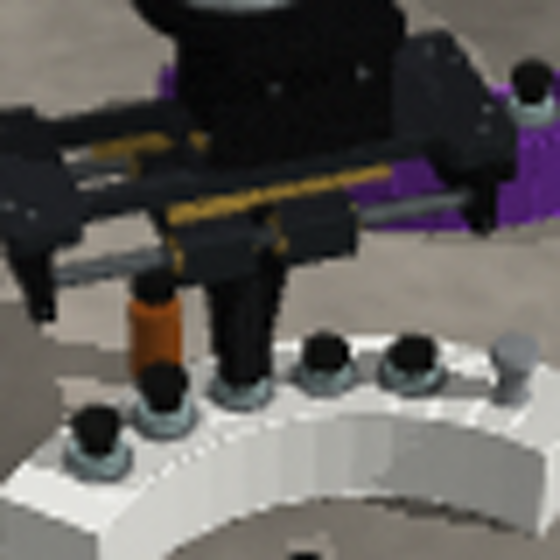

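Stoppers 1–3 are home and the tray has not moved. Next is stopper 4.

Emit:
drive_tool --increments "0 -8 0 0 255;0 -8 0 0 255;0 0 0 0 255;16.5 0 3 0 255;17 0 4 0 255;0 0 0 0 255;0 5 0 0 255;0 3 0 0 255;0 2 0 0 255;0 2 0 0 255;0 1 0 0 255;0 1 0 0 255;0 1 0 0 255;0 1 0 0 255;0 0 0 0 255;0 0 0 0 255"

```text
time: 11.4
position: [0.5685, -0.0036, 0.0594]
tool_rot: [-1.318, 1.023, -1.022]
ft_force: [-6.0, 1.3, 10.6]
grip_width: 0.004
```

```bash
python3 look.py 6
```

```text
11.4 [ 0.56853908 -0.00355688  0.05938695] [-5.96506597  1.27723959 10.58893358]
```

View pics/scene6.png

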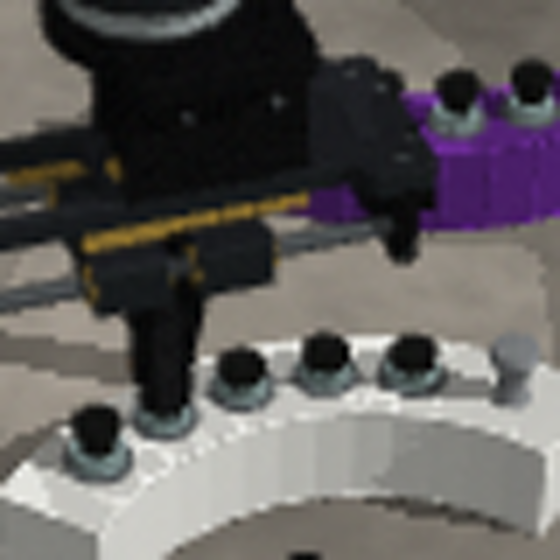

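Stopper 4 is home. Last is stopper 5.

Emit:
drive_tool --increments "0 -8 0 0 255;0 -8 0 0 255;0 0 0 0 255;15 0 7 0 255;15 0 8 0 255;0 0 0 0 255;0 5 0 0 255;0 3 0 0 255;0 2 0 0 255;0 2 0 0 255;0 1 0 0 255;0 1 0 0 255;0 1 0 0 255;0 1 0 0 255;0 0 0 0 255;0 0 0 0 255"

```text
time: 13.5
position: [0.5908, -0.029, 0.0594]
tool_rot: [-1.318, 1.022, -1.022]
ft_force: [-4.5, 0.7, 9.8]
grip_width: 0.007
```

```bash
python3 look.py 7
```

```text
13.5 [ 0.59076316 -0.02898922  0.05940941] [-4.52382303  0.72860663  9.77469343]
```

View pics/scene7.png

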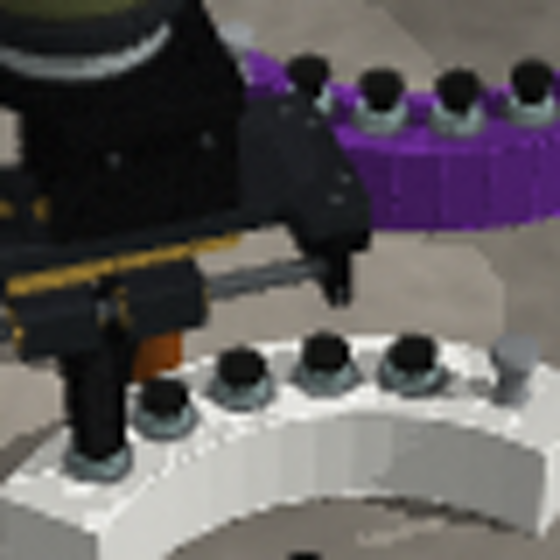

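All five are down. I'll lift clear straight up and check.

Emit:
drive_tool --increments "0 -8 0 0 255;0 -15 0 0 255;0 -30 0 0 255;0 -40 0 0 255;0 -40 0 0 255;0 -30 0 0 255;0 0 0 0 255;0 0 0 0 255;0 0 0 0 255"

```text
time: 14.72
position: [0.59, -0.0295, 0.2202]
tool_rot: [-1.319, 1.024, -1.021]
ft_force: [0.1, 0.3, -0.9]
grip_width: 0.003
```

```bash
sed -i 's/305,250/325,270/' look.py; python3 look.py 8; python3 - <<'E'
import cv2,numpy as np
from h import *
for n in("scene","side"):
    a=cv2.imread(f"pics/{n}0.png").astype(int);b=get_image(n)["img"][:,:,::-1].astype(int)
    print(n,(abs(a-b).max(2)>60).sum())
E
```

```text
14.725 [ 0.5900012  -0.02950831  0.22020282] [ 0.07371765  0.2975796  -0.89603735]
scene 6828
side 12623
```

View pics/scene8.png

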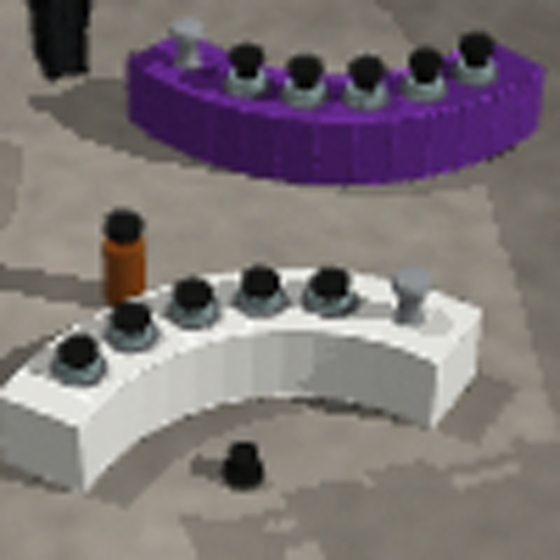

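View pics/side8.png

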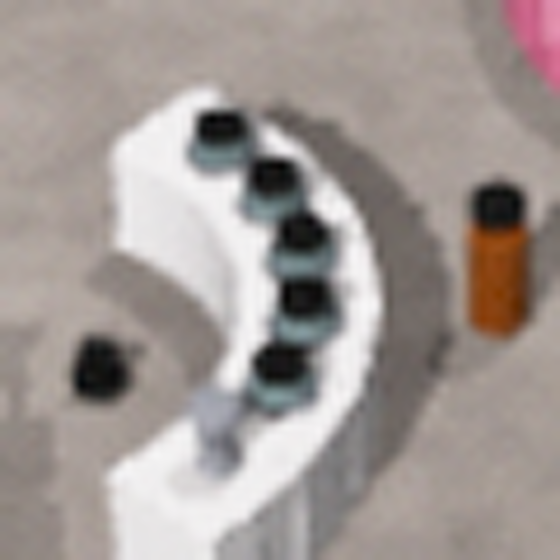

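All five stoppers sit flush on their glass necks. The tray, vial and spare are where they were, and the arm is clear. Handing in.

```bash
python3 -c "
from bench import workorder
print(workorder.close_job())"
```

```text
the job is handed in; nothing more can be done
None
```

I pressed all five stoppers of the white tray home in one pass, from the knob end to the far end, and handed the job in. The arm's clock read about 14.8 s, against the 43 s limit.

- **Pressing:** I used the closed fingertips and raised the tip about 16 mm between stoppers. Each stopper ended on a firm stop with the tip at z = 59.4 mm, at about 9 to 11 N upward. On stoppers 2 to 5 there was also a sideways force of 4.5 to 6 N.
- **Last checks:** After I lifted clear, the scene and side pictures showed all five stoppers seated on the glass. The tray, vial and spare looked unmoved, and the force reading was near zero. I did not check the beaker, jar, dish and slide box separately, but the arm pressed on nothing near them.
- **Disagreement:** The wrist camera put the row about 2.5 mm lower in y than the scene and side cameras did. I aimed at roughly the midpoint, and the fingertips landed on every stopper. A before/after picture difference was no use, because the arm's own change of place dominated it.

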